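Make the component tester safe and hold its flap at the balance point

TASK

I need to work inside the component tester and its lid stay is missing. First turn the control unit's selector knob to the position marked with the double line, and only then pinch the flap's tab and gently swing the flap up until it stands straight up at its over-centre balance point, without letting it drop shut or go over backwards. Finish while still gripping the tab and holding the flap still there, and do not disturb the other things on the bench.

Things in the scene. Friction and masses are not known exactly. Their poses are not given: they have to be found in the camera images.
- control: Control unit: grey box with a black top, fixed to the bench, 110 (x) x 130 (y) x 60 mm high, selector knob in the middle of its top. Origin at the centre of its underside, z up, its own -x side is its front with four small sockets. Its yaw varies.
- selector_grip (a point): Point on the knob's vertical axis at grip height, 97 mm above the bench. The knob is a black bar 42 mm long, 14 mm wide, top 104 mm above the bench, on a disc 44 mm across (its top at 74 mm). Pinch the bar across its 14 mm width from above. Turning over a detent takes about 0.07 N m; let go within 0.2 rad of a detent, it snaps in.
- selector (a joint): Knob angle, rad, growing clockwise seen from above. Detents at 0, 0.524, 1.047, 1.571, 2.094 (stops at both ends), each with a radial white line; the double line, the target, is 1.571. Starts in the 2nd or 3rd. The bar lies along, and its pointer end (white line on top) points to, direction angle 4.189 minus this value, counter-clockwise from the unit's +x; at 1.047 it points to the unit's front.
- tester: Component tester: grey open box fixed to the bench, 150 (x) x 170 (y) x 80 mm high, closed by an aluminium flap. Origin at the centre of its underside, z up, its own -x side is its front, over which the flap's tab sticks out. Its yaw varies.
- flap_hinge (a point): Middle of the flap's hinge line, which runs along the tester's y axis at its far side: 60 mm to +x of the tester's centre, 86 mm above the bench.
- flap_tab (a point): Grip point on the flap's tab, 170 mm from the hinge line. The flap: aluminium plate 8 mm thick, 164 mm wide, out to 137 mm from the hinge; the black tab continues mid-edge from 137 to 188 mm, 16 mm wide along the hinge direction, 14 mm thick, all centred on the hinge plane. Pinch it across the 16 mm, fingers closing along the hinge direction; it can turn between the pads as the flap swings.
- flap (a joint): Flap angle, rad: 0 shut and level (the start), growing as the free edge rises; 1.571 is straight up, the balance point; stop at 2.2, leaning back. About 0.25 kg, nearly frictionless hinge, centre of mass about 80 mm from the hinge in its mid-plane: let go, it falls shut below 1.571 and backwards above. Lifting from shut takes about 1.2 N at the tab.
- notebook: Bystander: card-bound notebook 105 x 148 x 14 mm lying flat; origin under its centre.
- screwdriver: Bystander: screwdriver 150 mm long lying in front of the control unit.
- cell: Bystander: steel battery cell standing beside the tester, 32 mm across, 60 mm high; origin under its centre.
- tray: Bystander: grey parts tray 110 x 80 x 30 mm; origin under its centre.
- cleaner: Bystander: small white bottle, 40 mm across, 100 mm high, behind the task's two units; origin under its centre.
- adapter: Bystander: brass plug adapter standing beside the control unit, 28 mm across, 40 mm high; origin under its centre.
- mug: Bystander: white mug, 72 mm across, 85 mm high, handle on its +y side; origin under its centre.
Things that resemble listed ones, but are neither listed nor needed, are in the scene too. What is shaped like the control but red is not meant.

How it is judged (in metres and radians):
On the way, in this order (a step that is already met when the one before it is completed fails the run):
1. the selector rests in the double-line detent, let go (value of joint selector between 1.4408 and 1.7008 rad and contact force between the fingers and selector below 0.2 N), for 0.3 s.
2. the flap is held by its tab at its balance point, still (value of joint selector between 1.4408 and 1.7008 rad and value of joint flap between 1.486 and 1.656 rad and velocity of joint flap between -0.08 and 0.08 rad/s and contact force between the fingers and flap above 3 N and distance between the grasp point and flap_tab below 0.035 m), for 0.5 s.
At the end, for the whole second after the job is handed in: The selector is within 0.13 rad of its double-line detent; the flap is within 0.085 rad (5 degrees) of straight up and still (under 0.08 rad/s); the fingers still grip the flap with more than 3 N, within 35 mm of the tab's grip point (all of step 2); the arm keeps its last pose, push and grip.
It fails at once if the flap is lifted (over 0.2 rad) while the selector is not at the double line (value of joint flap above 0.2 rad and not (value of joint selector between 1.4408 and 1.7008 rad)).
It fails at once if the flap goes over backwards (beyond 1.9 rad) (value of joint flap above 1.9 rad).
It fails at once if the flap drops or slams (faster than 5 rad/s) (velocity of joint flap above 5 rad/s or velocity of joint flap below -5 rad/s).
It fails at once if a bystander is moved by more than 30 mm (distance of any of notebook, screwdriver, cell, tray, cleaner, adapter, mug from where it was at the start of the episode above 0.03 m).
It also fails if it takes over 51 s, if anything falls off the work surface, if the arm or the gripper's body presses on something with over 40 N, if the wrist force passes 120 N, or if a joint passes its speed limit or range.

ROBOT

A 7-joint arm with a two-finger parallel gripper is mounted at the origin on the work surface. World frame = base frame: x ahead of the robot, y to its left, z up, the work surface at z = 0. Lengths are in mm, angles in rad, forces in N, time in s.
With the tool pointing down it reaches from about 425 to 1025 mm from the base axis. Payload 3.6 kg.
Tool frame: the origin (TCP) lies between the finger pads; the fingertips stand manip.tcp_to_tips ahead of it and the grasp point (between the pads) lies 5 mm behind it (manip.tcp_to_tips is the distance from the TCP to the fingertips, in mm); y points along the fingers, x is the direction in which the jaws open and shut, and the axes are right-handed (so a half turn about y gives the same grasp; the last joint's range is limited). The gripper opens to 85 mm and grips with 20 to 120 N. Pads are 22 mm wide; open, the fingers measure 114 mm over their backs; the gripper's body (76 mm by 85 mm) begins 54 mm behind the grasp point. The pads swing forward as they close: fully open they stand 13 mm farther back than shut.
Start: joints at [1.139, 0.591, 0.048, 1.609, -0.033, 0.943, -0.034], TCP at [240.96, -683.789, 245.302] pointing down, gripper open.
Joint ranges: [-2.69, 2.69], [-0.47, 2.24], [-1.27, 1.36], [0.19, 2.51], [-1.53, 4.68], [0.08, 2.07], [-3.09, 3.09]. Speed limits (rad/s): [2.57, 2.57, 3.14, 3.14, 3.14, 3.14, 3.14].

INTERFACE

Orientations are given as a unit quaternion [x, y, z, w].
In Python, from rig import manip gives the robot as it stands. The module is installed in compiled form; this text tells all that it offers.
- The arm moves only by the shell command python3 -m handwheel 'ROWS' [OPENING] [FORCE]. ROWS is JSON, a list of rows, each a list of 6 numbers: the shift along the world's x, y, z in units of 40 mm (1.0 is 40 mm), then the turn, a rotation vector about the world's x, y, z in units of 8 degrees (1.0 is 8 degrees). In form: [[dx, dy, dz, rx, ry, rz], ...]. A call has exactly 8 rows; each row shifts and turns the pose as measured when the row begins; what a row does not reach is not made up. A row lasts 1/8 s, in which the tool goes at most 62.5 mm and 10.7 degrees, less where a joint would pass 70% of its speed; a pose out of reach is approached as far as the arm can. A call is refused whole if a number of a shift passes 1 or a number of a turn 1, either way. A call with a gripper value outside its range is refused whole. OPENING is the opening in per cent of the stroke, from 0 (shut) to 100 (fully open), set as the call begins (- or left out, the last holds). The fingers move at their own pace and stop on an object; FORCE is the grip in N (left out, the last holds). Time passes only in rows, so rows that do not move let the fingers close, or fill a call up. It gives the time, the measured TCP pose, the force and the opening at its end, in the units of the state.
- manip.get_state(): the state, without advancing time (a new reading comes with each control period).
- manip.grab_frame(name): name is "scene" or "top" or "wrist"; returns a dict with "image" (420x560x3 uint8, red, green, blue), "K" (3x3 intrinsics, pixels), "origin" and "attitude" of the camera in the world. Camera axes: x right, y up, looking along -z (the intrinsics and any distortion apply to the point x, -y, -z); pixel columns grow to the right and rows downward; lengths in mm; the calibration is good to about 2 mm. A picture is of the moment at which its call begins. There is no depth.
- manip.close_job(): hands the job in, once; it reports no verdict.
The state is a dict: "clock": time; "qpos": joint angles; "qvel": joint speeds; "joint_torque": joint torques, N m; "eef_pos": TCP position; "eef_rot": TCP orientation; "wrist_force": force on the tool from outside, world axes, zero at the start; "ft_torque": the same for the moment, N m; "width": opening from 0.0 (shut) to 1.0 (fully open).
Only numpy, scipy, OpenCV 4.12 (cv2) and the standard library are available. Lean on these libraries where they do the work, as an engineer would, in place of code of your own. Each camera call takes 0.05 s, during which the arm holds its last target.

## Working session

There is one attempt and no reset: what is moved stays moved. The work goes in short steps, Python scripts to look and compute and a shell command to move; the robot and the scene stay as the last step left them, time stands still between calls to the robot, and variables do not carry over. Pictures are saved under pics/ and viewed, and the job is handed in when it is done.

```bash
mkdir -p pics; ls; python3 - <<'E'
from rig import manip
import cv2,pickle
print(manip.tcp_to_tips, manip.get_state())
for n in ["scene","top","wrist"]:
    f=manip.grab_frame(n); pickle.dump(f,open(f"pics/{n}0.pkl","wb"))
    cv2.imwrite(f"pics/{n}0.png",f["image"][:,:,::-1]); print(n,f["K"],f["origin"],f["attitude"],[k for k in f])
E
```

```text
pics
14.0 {'clock': 0.0, 'qpos': array([ 1.13850207,  0.59214559,  0.04830579,  1.60984495, -0.03331523,
        0.94264734, -0.03369571]), 'qvel': array([ 2.32748835e-04,  2.64539527e-04,  2.67416505e-05, -1.94373927e-03,
        1.10426729e-03,  1.17863267e-03,  2.39566650e-04]), 'joint_torque': array([-7.89238038e-04, -5.48689950e+01,  1.54652037e+00, -1.98123246e+01,
        9.43368184e-03,  8.75606871e-03, -8.70643248e-06]), 'eef_pos': array([ 240.6980373 , -683.03779938,  244.11347313]), 'eef_rot': array([-0.57672893,  0.40919858, -0.40785877,  0.5775738 ]), 'wrist_force': array([-0.20263955, -0.81981765,  0.65525404]), 'ft_torque': array([0.01579555, 0.04208551, 0.03950002]), 'width': 0.9979374485003781}
scene [[397.21593828   0.         288.19555987]
 [  0.         397.21593828 207.53257489]
 [  0.           0.           1.        ]] [1486.83840923   94.92297799  711.79532326] [0.31032223 0.35606147 0.65323286 0.59178305] ['image', 'K', 'origin', 'attitude']
top [[477.1138438    0.         277.83848605]
 [  0.         477.1138438  213.32644705]
 [  0.           0.           1.        ]] [ 307.65840605   -6.29892569 1418.956009  ] [ 0.06567035 -0.0700525  -0.69940215  0.70824903] ['image', 'K', 'origin', 'attitude']
wrist [[332.80496565   0.         277.26798652]
 [  0.         332.80496565 210.75663209]
 [  0.           0.           1.        ]] [ 317.22262835 -656.51434224  372.31651759] [-0.13078867  0.09368178 -0.5700099   0.80573368] ['image', 'K', 'origin', 'attitude']
```

View pics/scene0.png

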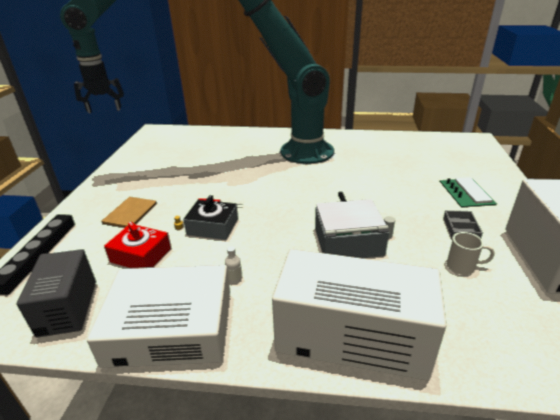

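View pics/top0.png

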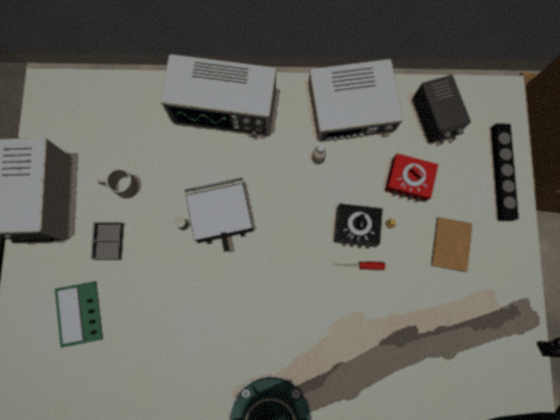

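View pics/wrist0.png

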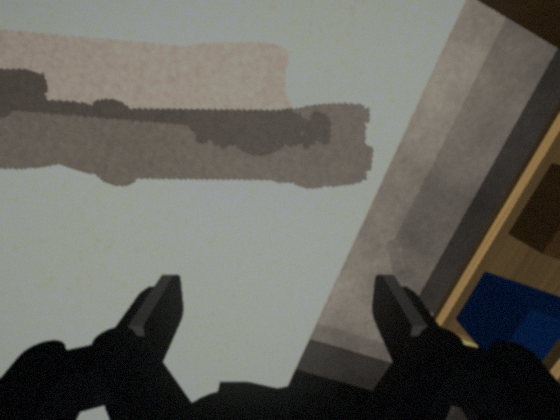

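The top view shows the black control unit at about (358,226), the tester flap at about (219,210) with its tab at (228,243). The red decoy is at (412,177). I'll zoom in next.

```bash
cat > h.py <<'E'
import numpy as np,cv2,pickle
from scipy.spatial.transform import Rotation as R
def ray(f,u,v):
    K=f["K"]; d=np.array([(u-K[0,2])/K[0,0],-(v-K[1,2])/K[1,1],-1.0])
    return np.array(f["origin"]),R.from_quat(f["attitude"]).apply(d)
def onplane(f,u,v,z):
    o,d=ray(f,u,v); return o+d*(z-o[2])/d[2]
def proj(f,p):
    c=R.from_quat(f["attitude"]).inv().apply(np.array(p,float)-f["origin"]); K=f["K"]
    return np.array([K[0,2]+K[0,0]*c[0]/-c[2],K[1,2]+K[1,1]*c[1]/c[2]])
def load(n): return pickle.load(open(f"pics/{n}.pkl","rb"))
def grab(n,tag):
    from rig import manip
    f=manip.grab_frame(n); pickle.dump(f,open(f"pics/{tag}.pkl","wb")); cv2.imwrite(f"pics/{tag}.png",f["image"][:,:,::-1]); return f
def crop(f,tag,x0,y0,w,h,s):
    cv2.imwrite(f"pics/{tag}.png",cv2.resize(f["image"][y0:y0+h,x0:x0+w,::-1],None,fx=s,fy=s,interpolation=cv2.INTER_CUBIC))
E
python3 - <<'E'
from h import *
f=load("top0"); crop(f,"c1",320,190,90,90,6.6); crop(f,"c2",165,165,105,100,6)
f=load("scene0"); crop(f,"c3",165,180,250,85,3.2)
E
```

```text
(no output)
```

View pics/c1.png

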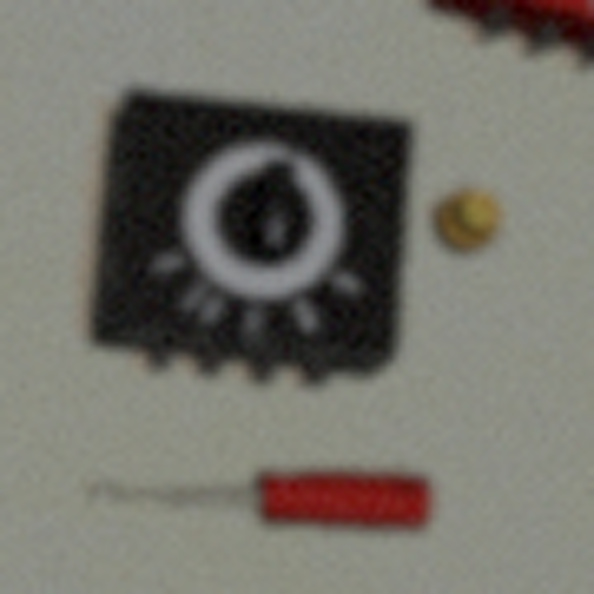

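View pics/c2.png

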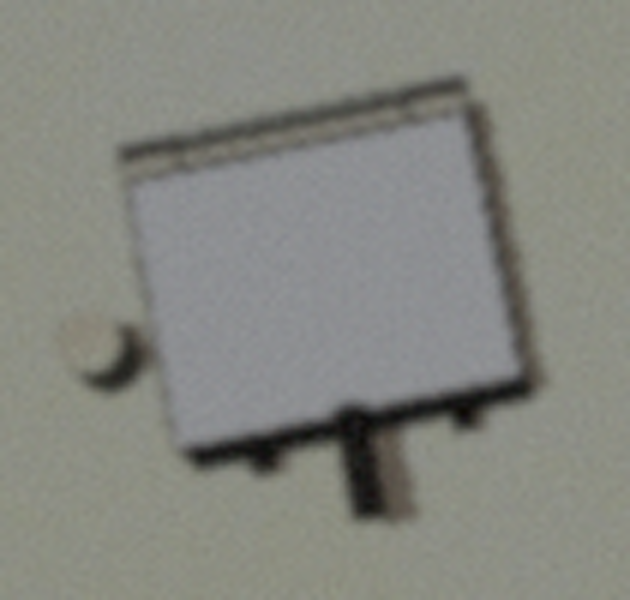

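View pics/c3.png

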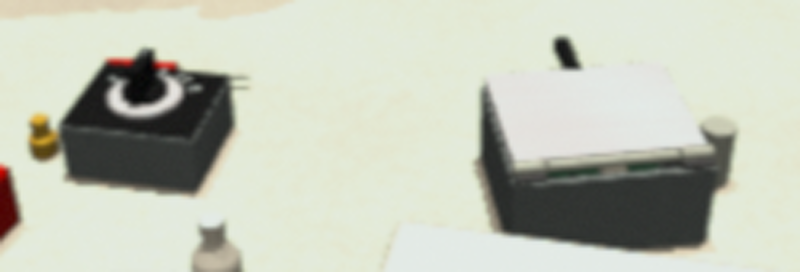

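```bash
python3 - <<'E'
from h import *
f=load("top0")
c=lambda x,y,x0,y0,s:(x0+(x+.5)/s-.5,y0+(y+.5)/s-.5)
# control dark top via mask
im=f["image"].astype(int)
sub=cv2.resize(f["image"],None,fx=4,fy=4,interpolation=cv2.INTER_CUBIC)
g=cv2.cvtColor(sub,cv2.COLOR_RGB2GRAY)
for nm,pts,z in [("ctl",[c(*p,320,190,6.6) for p in [(128,95),(410,125),(392,372),(95,345)]],60),
  ("ring",[c(263,221,320,190,6.6)],62),
  ("flap",[c(*p,165,165,6) for p in [(130,183),(465,108),(525,378),(190,448)]],90),
  ("tabend",[c(*p,165,165,6) for p in [(358,518),(385,514)]],93)]:
    P=np.array([onplane(f,*p,z) for p in pts]); print(nm,P.round(1).tolist(),P.mean(0).round(1))
    if len(P)==4:
        for i in range(4):
            d=P[(i+1)%4]-P[i]; print(np.linalg.norm(d).round(1),np.degrees(np.arctan2(d[1],d[0])).round(1))
E
```

```text
ctl [[602.4, -191.1, 60.0], [590.5, -315.5, 60.0], [480.8, -304.4, 60.0], [490.9, -175.3, 60.0]] [ 541.2 -246.5   60. ]
124.9 -95.5
110.3 174.2
129.4 85.5
112.5 -8.1
ring [[546.3, -249.3, 62.0]] [ 546.3 -249.3   62. ]
flap [[616.0, 249.1, 90.0], [655.0, 90.7, 90.0], [524.5, 59.1, 90.0], [489.3, 214.9, 90.0]] [571.2 153.5  90. ]
163.1 -76.2
134.3 -166.4
159.7 102.7
131.2 15.1
tabend [[457.1, 135.0, 93.0], [459.1, 122.6, 93.0]] [458.1 128.8  93. ]
```

```bash
python3 - <<'E'
from h import *
from rig import manip
s=manip.get_state()
print(R.from_quat(s["eef_rot"]).as_matrix().round(3), s["clock"])
f=load("wrist0")
t=R.from_quat(s["eef_rot"])
print(t.inv().apply(f["origin"]-s["eef_pos"]), (t.inv()*R.from_quat(f["attitude"])).as_matrix().round(3))
E
```

```text
[[ 0.332 -0.001  0.943]
 [-0.943  0.002  0.332]
 [-0.002 -1.    -0.   ]] 0.15
[ 3.92620758e-03 -1.27916774e+02  8.09737041e+01] [[ 1.    -0.     0.   ]
 [ 0.     0.317 -0.948]
 [ 0.     0.948  0.317]]
```

```bash
python3 -m handwheel '[[0.6,1,0,0,0,0],[0.6,1,0,0,0,0],[0.6,1,0,0,0,0],[0.6,1,0,0,0,0],[0.6,1,0,0,0,0],[0.6,1,0,0,0,0],[0.6,1,0,0,0,0],[0.6,1,0,0,0,0]]' 60
```

```text
clock: 1.15
eef_pos: [432.2, -356.3, 242.0]
eef_rot: [0.576, -0.413, 0.41, -0.575]
wrist_force: [0.9, -0.1, -0.1]
width: 0.598
```

```bash
python3 -m handwheel '[[0.5,0.5,0,0,0,0],[0.5,0.5,0,0,0,0],[0.5,0.5,-0.1,0,0,0],[0.5,0.5,-0.1,0,0,0],[0.4,0.4,-0.1,0,0,0],[0.3,0.3,-0.1,0,0,0],[0,0,0,0,0,0],[0,0,0,0,0,0]]'
python3 - <<'E'
from h import *
grab("wrist","wrist1")
E
```

```text
clock: 2.15
eef_pos: [544.1, -239.5, 224.3]
eef_rot: [0.577, -0.412, 0.406, -0.577]
wrist_force: [-0.0, 0.2, 1.5]
width: 0.596
```

View pics/wrist1.png

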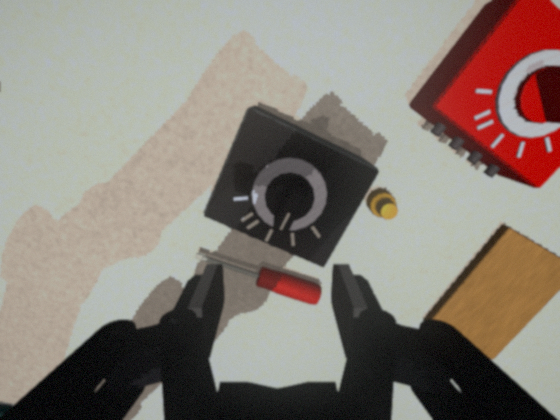

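```bash
python3 - <<'E'
from h import *
f=load("wrist1"); 
g=f.copy(); g["image"]=np.clip(f["image"].astype(float)*1.8,0,255).astype(np.uint8)
crop(g,"c4",200,100,190,170,4.1)
from rig import manip
print(proj(f,manip.get_state()["eef_pos"]))
E
```

```text
[276.83796826 292.40846575]
```

View pics/c4.png

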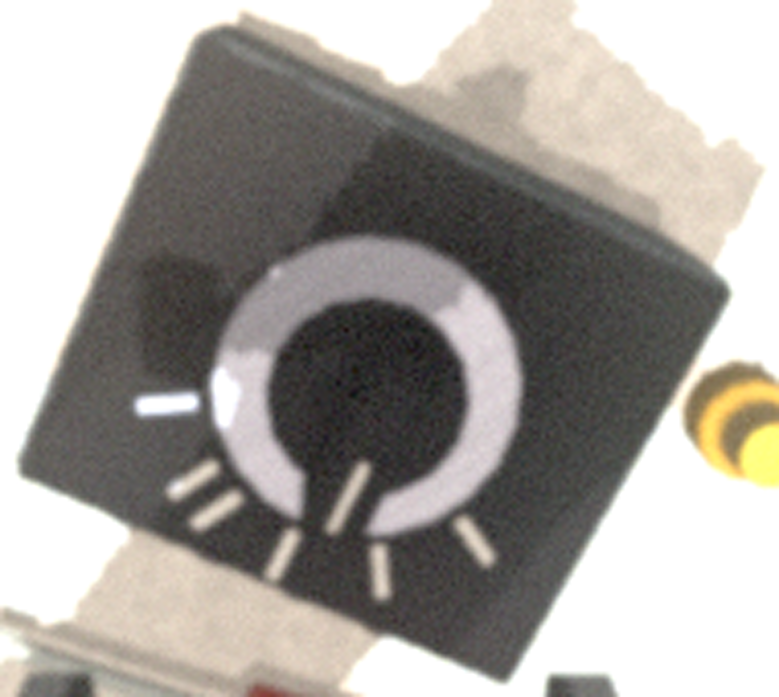

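```bash
python3 - <<'E'
from h import *
f=load("wrist1"); c=lambda x,y,x0=200,y0=100,s=4.1:(x0+(x+.5)/s-.5,y0+(y+.5)/s-.5)
def seg(a,b,z):
    A,B=onplane(f,*c(*a),z),onplane(f,*c(*b),z); d=B-A; return A.round(1),B.round(1),np.degrees(np.arctan2(d[1],d[0])).round(1)
print("pointer",seg((364,463),(333,532),104))
for nm,a,b in [("1",(196,403),(137,406)),("2a",(215,463),(172,497)),("2b",(240,494),(194,528)),("3",(296,533),(270,578)),("4",(378,545),(383,598)),("5",(457,520),(492,566))][::1]: print(nm,seg(a,b,61))
# ring outer (white dial) centre
e=[(213,390),(522,390),(368,236),(368,537)]
print("ring",onplane(f,*c(368,388),61))
cs=[(205,30),(728,290),(507,680),(22,468)]
P=np.array([onplane(f,*c(*p),60) for p in cs]);print(P.round(1),P.mean(0))
for i in range(4):
    d=P[(i+1)%4]-P[i]; print(np.linalg.norm(d).round(1),np.degrees(np.arctan2(d[1],d[0])).round(1))
E
```

```text
pointer (array([ 542.8, -248.7,  104. ]), array([ 527.4, -247.8,  104. ]), np.float64(176.9))
1 (array([ 530. , -214.8,   61. ]), array([ 525. , -202.6,   61. ]), np.float64(112.4))
2a (array([ 518. , -223.1,   61. ]), array([ 506.9, -216.4,   61. ]), np.float64(148.7))
2b (array([ 512.8, -230.8,   61. ]), array([ 501.4, -223.4,   61. ]), np.float64(147.2))
3 (array([ 508. , -245.9,   61. ]), array([ 495.3, -243.9,   61. ]), np.float64(170.9))
4 (array([ 511.5, -264.7,   61. ]), array([ 499.3, -270.4,   61. ]), np.float64(-154.9))
5 (array([ 523.3, -279.6,   61. ]), array([ 515.3, -291.4,   61. ]), np.float64(-124.1))
ring [ 546.0155938  -249.66254806   61.        ]
[[ 606.1 -192.4   60. ]
 [ 592.4 -315.8   60. ]
 [ 488.6 -306.    60. ]
 [ 501.9 -182.2   60. ]] [ 547.27020458 -249.07640927   60.        ]
124.2 -96.3
104.3 174.6
124.5 83.9
104.7 -5.6
```

```bash
python3 -m handwheel '[[0.06,-0.25,-0.3,0,0,-0.8],[0,0,-0.4,0,0,-0.8],[0,0,-0.4,0,0,-0.8],[0,0,-0.4,0,0,-0.7],[0,0,-0.3,0,0,0],[0,0,-0.2,0,0,0],[0,0,0,0,0,0],[0,0,0,0,0,0]]' 55
python3 - <<'E'
from h import *
f=grab("wrist","wrist2")
from rig import manip
s=manip.get_state(); m=R.from_quat(s["eef_rot"]).as_matrix(); print(s["eef_pos"],np.degrees(np.arctan2(m[1,0],m[0,0])),m.round(3))
E
```

```text
clock: 3.2
eef_pos: [543.0, -257.7, 144.6]
eef_rot: [-0.47, 0.529, -0.528, 0.469]
wrist_force: [0.7, -1.0, -0.8]
width: 0.552
[ 543.01931807 -257.6711741   144.61559186] -96.76468053544384 [[-0.118 -0.002  0.993]
 [-0.993  0.001 -0.118]
 [-0.001 -1.    -0.002]]
```

View pics/wrist2.png

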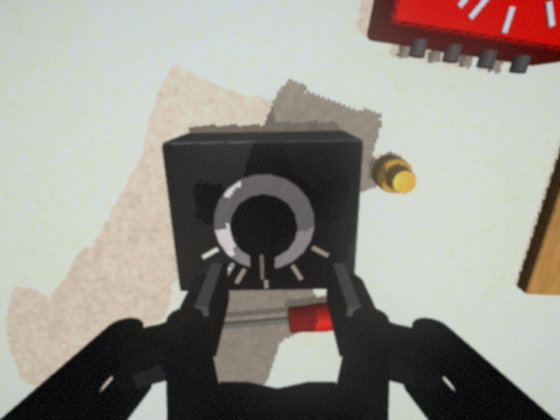

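```bash
python3 - <<'E'
from h import *
f=load("wrist2")
print(onplane(f,262.5,256,104),onplane(f,263,280,104), onplane(f,264,221,62))
crop(f,"c5",190,160,140,140,4.2)
E
```

```text
[ 541.79315269 -249.57015425  104.        ] [ 526.6404228  -247.84904244  104.        ] [ 547.11507729 -249.50189996   62.        ]
```

View pics/c5.png

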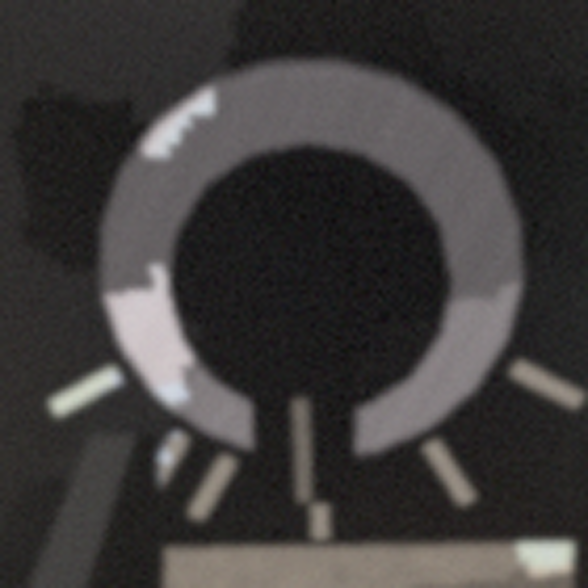

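```bash
python3 -m handwheel '[[0.09,0.21,0,0,0,0.1],[0,0,-0.3,0,0,0],[0,0,-0.4,0,0,0],[0,0,-0.3,0,0,0],[0,0,-0.2,0,0,0],[0,0,-0.05,0,0,0],[0,0,0,0,0,0],[0,0,0,0,0,0]]' 55 40
python3 - <<'E'
from rig import manip
print(manip.get_state())
E
```

```text
clock: 4.25
eef_pos: [547.1, -248.4, 91.1]
eef_rot: [-0.474, 0.526, -0.524, 0.474]
wrist_force: [-0.5, 0.1, 0.1]
width: 0.55
{'clock': 4.25, 'qpos': array([ 0.29321968,  0.64834994,  0.08189803,  1.9943331 , -0.10285069,
        0.504995  , -1.22424474]), 'qvel': array([-0.00145071, -0.000365  ,  0.00177615, -0.00095103, -0.00093831,
       -0.00150291, -0.00072494]), 'joint_torque': array([-3.43369335e-03, -4.93190646e+01,  2.04624385e+00, -1.16748199e+01,
        5.21763257e-03,  1.42055805e-02,  9.04890771e-05]), 'eef_pos': array([ 547.06464509, -248.40731795,   91.06092575]), 'eef_rot': array([-0.47408559,  0.52562872, -0.52414209,  0.4735318 ]), 'wrist_force': array([-0.46065467,  0.06225893,  0.08922502]), 'ft_torque': array([-0.0366613 ,  0.06161788, -0.00547594]), 'width': 0.5498878358730394}
```

```bash
python3 -m handwheel '[[0,-0.02,0.05,0,0,0],[0,0,0,0,0,0],[0,0,0,0,0,0],[0,0,0,0,0,0],[0,0,0,0,0,0],[0,0,0,0,0,0],[0,0,0,0,0,0],[0,0,0,0,0,0]]' 0 40
```

```text
clock: 5.25
eef_pos: [547.7, -249.1, 94.2]
eef_rot: [-0.474, 0.525, -0.525, 0.474]
wrist_force: [-0.6, -0.3, 0.4]
width: 0.154
```

```bash
python3 -m handwheel '[[0,0,0,0,0,-0.6],[0,0,0,0,0,-0.7],[0,0,0,0,0,-0.7],[0,0,0,0,0,-0.7],[0,0,0,0,0,-0.7],[0,0,0,0,0,-0.4],[0,0,0,0,0,0],[0,0,0,0,0,0]]'
python3 - <<'E'
from h import *
f=grab("wrist","wrist3")
from rig import manip
s=manip.get_state(); m=R.from_quat(s["eef_rot"]).as_matrix(); print(s["eef_pos"],np.degrees(np.arctan2(m[1,0],m[0,0])),s["qpos"],s["ft_torque"])
E
```

```text
clock: 6.25
eef_pos: [547.4, -249.6, 94.2]
eef_rot: [-0.316, 0.633, -0.632, 0.316]
wrist_force: [0.3, 0.2, 0.0]
width: 0.158
[ 547.47151631 -249.57177461   94.20475415] -126.91720795773519 [ 0.19274988  0.65535066  0.2276966   1.99691041 -0.28035098  0.51973661
 -1.59567827] [-0.11672643  0.0548717   0.08221669]
```

View pics/wrist3.png

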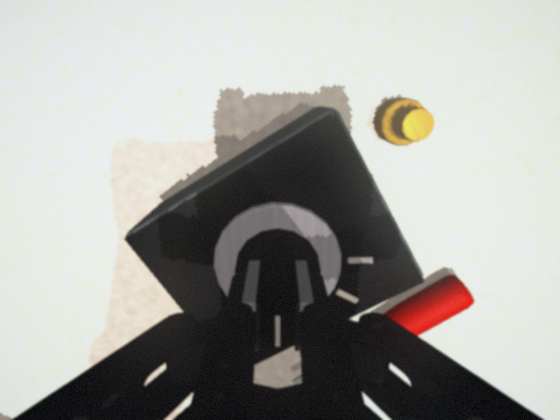

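The bar turned with the jaws by about 30°. Next I release it, rise and verify.

```bash
python3 -m handwheel '[[0,0,0,0,0,0],[0,0,0,0,0,0],[0,0,0,0,0,0],[0,0,0.4,0,0,0],[0,0,0.6,0,0,0],[0,0,0.8,0,0,0],[0,0,0.8,0,0,0],[0,0,0.5,0,0,0]]' 55
python3 - <<'E'
from h import *
f=grab("wrist","wrist4")
g=f.copy(); g["image"]=np.clip(f["image"].astype(float)*1.8,0,255).astype(np.uint8)
crop(g,"c6",140,100,280,210,2.8)
E
```

```text
clock: 7.3
eef_pos: [546.7, -249.5, 224.8]
eef_rot: [-0.316, 0.633, -0.632, 0.316]
wrist_force: [0.1, -0.2, -0.5]
width: 0.55
```

View pics/c6.png

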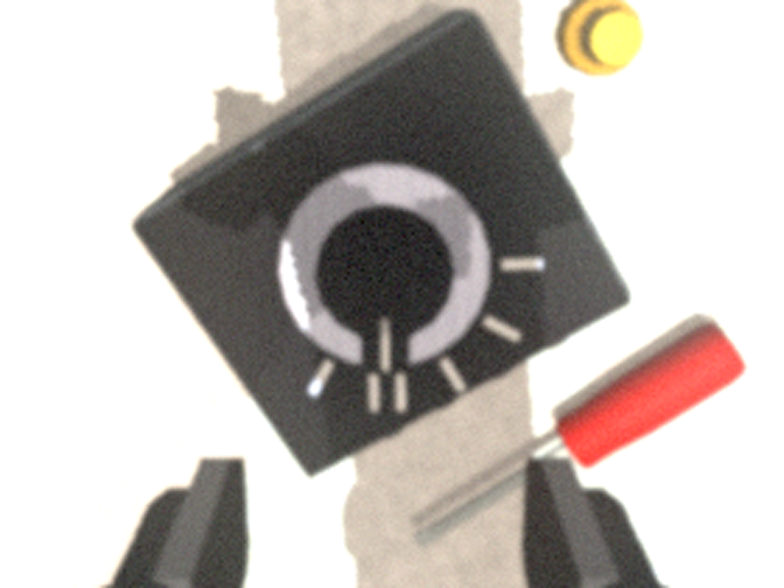

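```bash
python3 -m handwheel '[[-0.1,0.8,0,0,0,0.5],[-0.2,1,0,0,0,0.6],[-0.2,1,0,0,0,0.6],[-0.2,1,0,0,0,0.6],[-0.2,1,0,0,0,0.6],[-0.2,1,0,0,0,0.6],[-0.2,1,0,0,0,0.6],[-0.2,1,0,0,0,0.6]]' 55 40
```

```text
clock: 8.35
eef_pos: [486.5, 65.1, 232.7]
eef_rot: [-0.501, 0.491, -0.497, 0.51]
wrist_force: [1.3, -0.0, -0.2]
width: 0.551
```

```bash
python3 -m handwheel '[[-0.1,0.7,-0.1,0,0,0.5],[-0.1,0.6,-0.1,0,0,0.5],[-0.1,0.3,0,0,0,0.4],[0,0.1,0,0,0,0],[0,0,0,0,0,0],[0,0,0,0,0,0],[0,0,0,0,0,0],[0,0,0,0,0,0]]' 55 40
python3 - <<'E'
from h import *
f=grab("wrist","wrist5")
from rig import manip
s=manip.get_state(); m=R.from_quat(s["eef_rot"]).as_matrix(); print(s["eef_pos"],np.degrees(np.arctan2(m[1,0],m[0,0])),s["qpos"])
E
```

```text
clock: 9.35
eef_pos: [474.1, 134.6, 225.6]
eef_rot: [-0.548, 0.437, -0.444, 0.558]
wrist_force: [-0.4, -0.1, 0.3]
width: 0.549
[474.08566883 134.66122289 225.57197032] -77.08374375176665 [-0.40297558  0.32470898  0.04204846  2.15276906 -0.02050826  0.64771876
 -1.69235856]
```

View pics/wrist5.png

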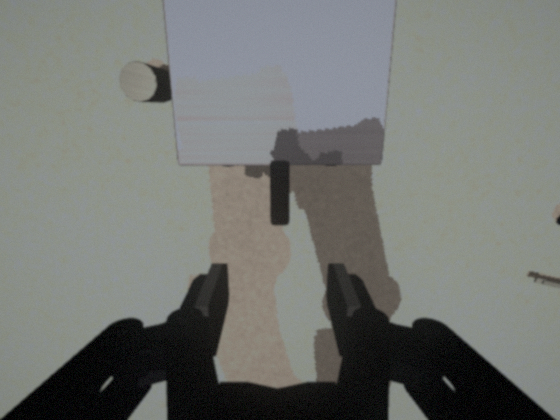

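```bash
python3 - <<'E'
from h import *
f=load("wrist5")
a,b=onplane(f,179,164,90),onplane(f,382,164,90); d=b-a
print(a,b,np.linalg.norm(d),np.degrees(np.arctan2(d[1],d[0])),(a+b)/2)
for p in [(271,222),(289,222),(280,162)]: print(onplane(f,*p,93))
E
```

```text
[489.87981521 218.84677114  90.        ] [526.21838568  60.64182925  90.        ] 162.32466029804752 -77.06394171331144 [508.04910045 139.74430019  90.        ]
[459.41746362 136.57193593  93.        ]
[462.7834591  121.93083747  93.        ]
[509.99643711 140.60047437  93.        ]
```

```bash
python3 -m handwheel '[[0.06,-0.03,-0.4,0,0,0],[0,0,-0.6,0,0,0],[0,0,-0.7,0,0,0],[0,0,-0.7,0,0,0],[0,0,-0.5,0,0,0],[0,0,-0.3,0,0,0],[0,0,-0.2,0,0,0],[0,0,0,0,0,0]]' 55 40
python3 - <<'E'
from h import *
f=grab("wrist","wrist6")
E
```

```text
clock: 10.4
eef_pos: [476.7, 132.4, 80.9]
eef_rot: [-0.548, 0.438, -0.444, 0.557]
wrist_force: [0.5, -0.3, 0.6]
width: 0.548
```

View pics/wrist6.png

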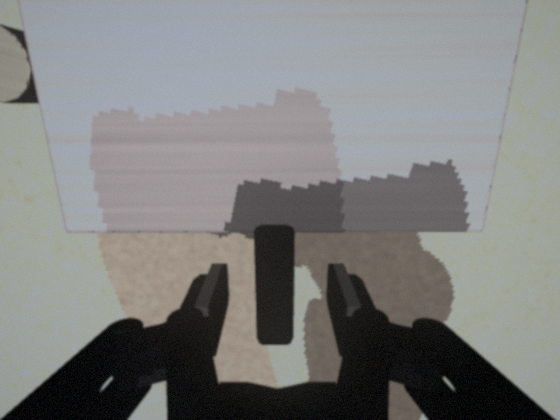

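```bash
python3 -m handwheel '[[0,0,0,0,0,0],[0,0,0,0,0,0],[0,0,0,0,0,0],[0,0,0,0,0,0],[0,0,0,0,0,0],[0,0,0,0,0,0],[0,0,0,0,0,0],[0,0,0,0,0,0]]' 0 25
python3 - <<'E'
import numpy as np
u=np.array([np.cos(np.radians(12.95)),np.sin(np.radians(12.95))])
for t in range(0,91,10):
    a=np.radians(t); print(t,(np.array([*(170*(1-np.cos(a))*u),170*np.sin(a)])/40).round(2))
E
```

```text
clock: 11.45
eef_pos: [477.4, 133.8, 82.8]
eef_rot: [-0.547, 0.437, -0.444, 0.559]
wrist_force: [-0.6, 0.9, -1.6]
width: 0.176
0 [0. 0. 0.]
10 [0.06 0.01 0.74]
20 [0.25 0.06 1.45]
30 [0.55 0.13 2.12]
40 [0.97 0.22 2.73]
50 [1.48 0.34 3.26]
60 [2.07 0.48 3.68]
70 [2.73 0.63 3.99]
80 [3.42 0.79 4.19]
90 [4.14 0.95 4.25]
```

```bash
python3 -m handwheel '[[0.02,0,0.37,0,0,0],[0.05,0.01,0.37,0,0,0],[0.08,0.02,0.36,0,0,0],[0.11,0.02,0.35,0,0,0],[0.14,0.03,0.34,0,0,0],[0.17,0.04,0.33,0,0,0],[0.1,0.02,0.15,0,0,0],[0,0,0,0,0,0]]'
python3 - <<'E'
from h import *
f=grab("wrist","wrist7"); f=grab("scene","scene7")
crop(f,"c7",260,130,200,150,4)
from rig import manip
s=manip.get_state();print(s["eef_pos"],s["wrist_force"],s["ft_torque"],s["width"])
E
```

```text
clock: 12.45
eef_pos: [508.8, 141.1, 181.8]
eef_rot: [-0.544, 0.435, -0.446, 0.563]
wrist_force: [2.9, 1.3, -5.2]
width: 0.18
[508.43095413 140.97548417 181.25396874] [ 1.25461863  0.92650309 -2.81925578] [ 0.11105686 -0.3519463   0.02689841] 0.18128359497677102
```

View pics/wrist7.png

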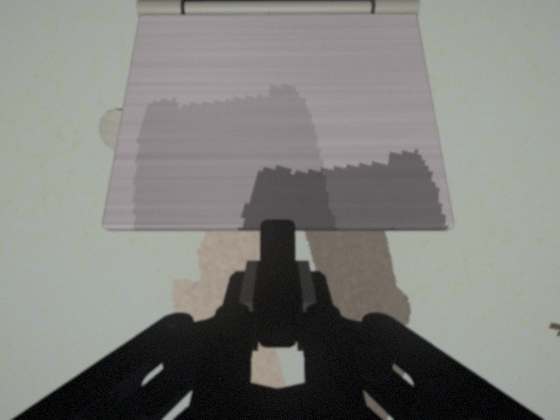

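View pics/c7.png

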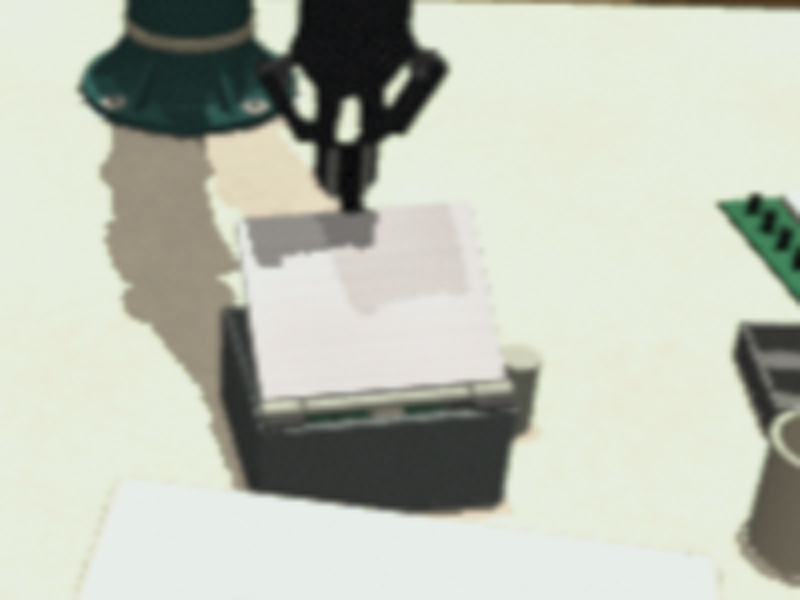

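```bash
python3 -m handwheel '[[0.12,0.03,0.16,0,0,0],[0.22,0.05,0.27,0,0,0],[0.25,0.06,0.26,0,0,0],[0.27,0.06,0.24,0,0,0],[0.29,0.07,0.21,0,0,0],[0.31,0.07,0.18,0,0,0],[0.15,0.04,0.08,0,0,0],[0,0,0,0,0,0]]'
python3 - <<'E'
from h import *
from rig import manip
s=manip.get_state();print(s["eef_pos"],s["wrist_force"],s["ft_torque"],s["width"])
f=grab("wrist","wrist8")
p=s["eef_pos"]+[0,0,5]; h=np.array([642.5,171.3,86]); d=p-h
u=np.array([np.cos(np.radians(12.95)),np.sin(np.radians(12.95))])
x=-d[:2]@u; print("r",np.hypot(x,d[2]),"ang",np.degrees(np.arctan2(d[2],x)), "lat",d[:2]@[-u[1],u[0]])
print(R.from_quat(s["eef_rot"]).as_matrix().round(3))
E
```

```text
clock: 13.55
eef_pos: [573.0, 156.0, 237.7]
eef_rot: [-0.547, 0.437, -0.444, 0.559]
wrist_force: [1.3, 1.4, -5.3]
width: 0.181
[572.9631299  155.95797412 237.67058485] [ 1.26197257  1.41026617 -5.27934392] [ 0.04855974 -0.05000149  0.0323755 ] 0.1809072319760695
r 172.09307801286405 ang 65.55831069537928 lat 0.6314424081214801
[[ 0.224  0.018  0.974]
 [-0.975  0.007  0.224]
 [-0.003 -1.     0.019]]
```

View pics/wrist8.png

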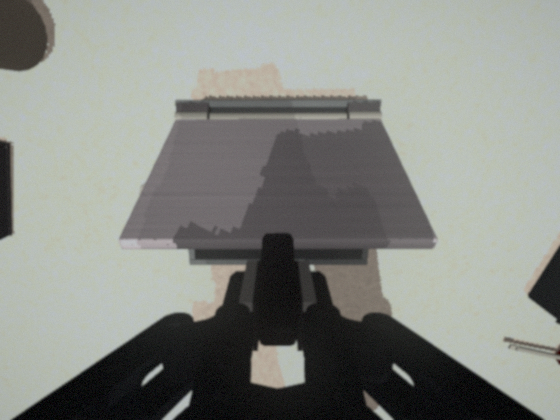

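```bash
python3 -m handwheel '[[0.15,0.04,0.06,0,0,0],[0.25,0.06,0.1,0,0,0],[0.25,0.06,0.09,0,0,0],[0.25,0.06,0.07,0,0,0],[0.15,0.04,0.03,0,0,0],[0,0,0,0,0,0],[0,0,0,0,0,0],[0,0,0,0,0,0]]'
cat > m.py <<'E'
from h import *
from rig import manip
import sys
s=manip.get_state();print(s["eef_pos"],s["wrist_force"],s["ft_torque"],s["width"],s["clock"])
f=grab("wrist","wrist"+sys.argv[1]); f2=grab("scene","scene"+sys.argv[1]); crop(f2,"c"+sys.argv[1],270,110,180,150,4)
p=s["eef_pos"]+[0,0,5]; h=np.array([642.5,171.3,86]); d=p-h
u=np.array([np.cos(np.radians(12.95)),np.sin(np.radians(12.95))])
x=-d[:2]@u; print("r",np.hypot(x,d[2]),"ang",np.degrees(np.arctan2(d[2],x)), "lat",d[:2]@[-u[1],u[0]])
E
python3 m.py 9
```

```text
clock: 14.6
eef_pos: [614.5, 165.6, 251.3]
eef_rot: [-0.55, 0.438, -0.442, 0.557]
wrist_force: [-0.3, -0.8, -5.3]
width: 0.18
[614.45833514 165.58030337 251.30006782] [-0.34764145 -0.81245598 -5.29972903] [-0.11280351  0.36299146  0.06750402] 0.17977959193289203 14.6
r 172.68659181083385 ang 80.46341998924532 lat 0.7099340293836791
```

View pics/wrist9.png

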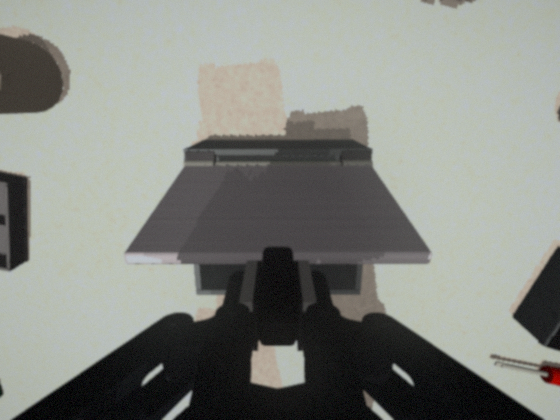

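View pics/c9.png

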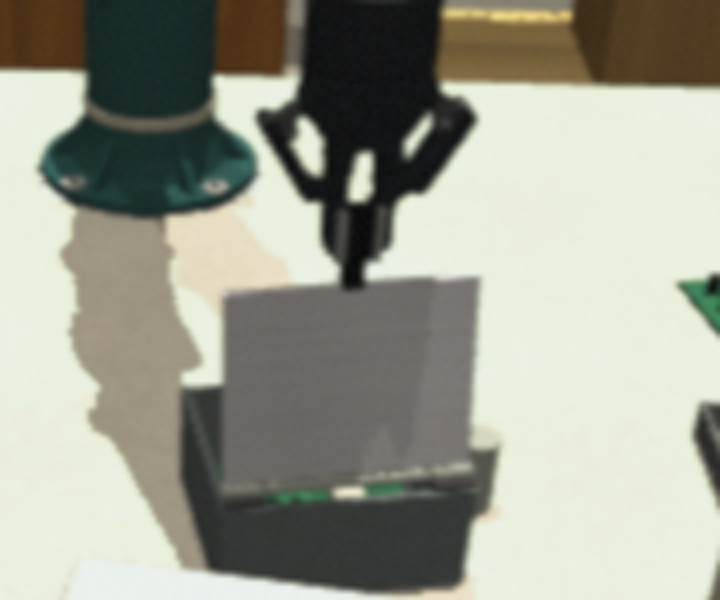

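```bash
cat > tri.py <<'E'
from h import *
def tri(fa,pa,fb,pb):
    (o1,d1),(o2,d2)=ray(fa,*pa),ray(fb,*pb); d1/=np.linalg.norm(d1); d2/=np.linalg.norm(d2)
    A=np.stack([d1,-d2],1); t=np.linalg.lstsq(A,o2-o1,rcond=None)[0]; a,b=o1+t[0]*d1,o2+t[1]*d2
    return (a+b)/2,np.linalg.norm(a-b)
u=np.array([np.cos(np.radians(12.95)),np.sin(np.radians(12.95))]);H=np.array([642.5,171.3,86])
def flapang(P,off=4):
    d=P-H; x=-d[:2]@u; r=np.hypot(x,d[2]); return r, np.degrees(np.arctan2(d[2],x)-np.arcsin(off/r)), d[:2]@[-u[1],u[0]]
E
python3 - <<'E'
from tri import *
w,s=load("wrist9"),load("scene9")
c=lambda x,y:(270+(x+.5)/4-.5,110+(y+.5)/4-.5)
for wp,sp in [((127,252),c(480,278)),((430,252),c(224,295))]:
    P,g=tri(w,wp,s,sp); print(P.round(1),g.round(1),flapang(P))
# hinge line pts seen in wrist
for p in [(185,163),(372,163)]: print(onplane(w,*p,90))
crop(w,"cw9",110,130,340,150,2.35)
E
```

```text
[599.5 245.9 216.6] 1.4 (np.float64(133.03272034162615), np.float64(77.34737604441055), np.float64(82.3097438102141))
[637.3  88.  219.4] 0.3 (np.float64(135.44161913904844), np.float64(78.22658008417619), np.float64(-80.04697075092204))
[625.48319601 251.17556631  90.        ]
[662.24435708  91.56052811  90.        ]
```

View pics/cw9.png

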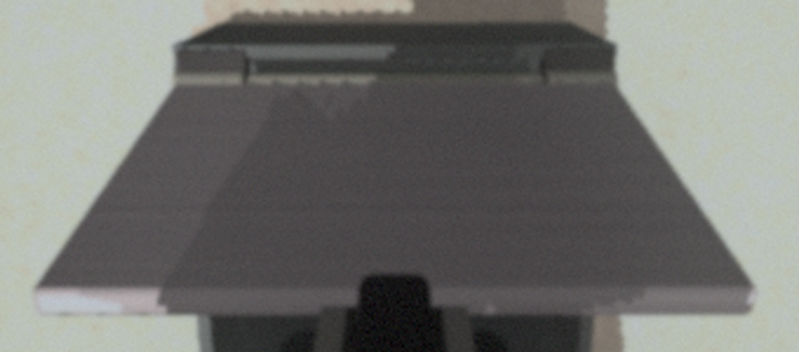

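```bash
python3 -m handwheel '[[0.1,0.02,0.01,0,0,0],[0.14,0.03,0.01,0,0,0],[0.14,0.03,0,0,0,0],[0.14,0.03,0,0,0,0],[0.1,0.02,0,0,0,0],[0.05,0.01,0,0,0,0],[0,0,0,0,0,0],[0,0,0,0,0,0]]'
python3 m.py 10; python3 - <<'E'
from h import *
w=load("wrist10"); crop(w,"cw10",110,130,340,150,2.35)
E
```

```text
clock: 15.7
eef_pos: [643.0, 172.2, 253.8]
eef_rot: [-0.549, 0.439, -0.442, 0.557]
wrist_force: [-1.8, 0.6, -0.8]
width: 0.176
[642.97452521 172.21729889 253.76312229] [-1.82366533  0.62494835 -0.83111262] [-0.11374997  0.70945412 -0.00931588] 0.17591462812371286 15.7
r 172.7644138098497 ang 90.22154457436473 lat 0.7876268976571656
```

View pics/cw10.png

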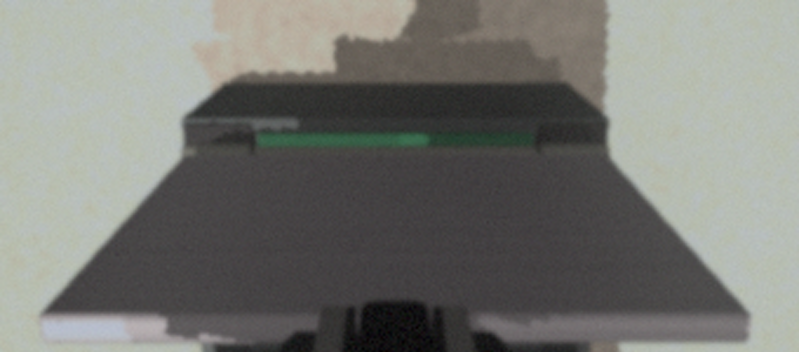

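View pics/c10.png

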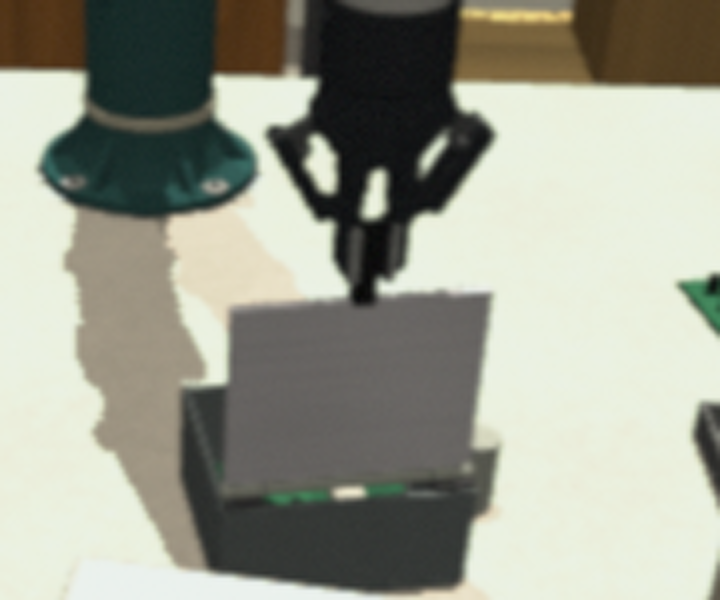

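```bash
python3 - <<'E'
from tri import *
w,s=load("wrist10"),load("scene10")
c=lambda x,y:(270+(x+.5)/4-.5,110+(y+.5)/4-.5)
for wp,sp in [((127.9,264.3),c(492,292)),((428.3,264.3),c(229,310))]:
    P,g=tri(w,wp,s,sp); print(P.round(1),g.round(1),flapang(P))
# hinge barrel top tangent
for p in [(187,153),(607,150)]: print(onplane(w,110+p[0]/2.35,130+p[1]/2.35,90))
t=grab("top","top10"); g=dict(t); g["image"]=np.clip(t["image"].astype(float)*1.5,0,255).astype(np.uint8); crop(g,"ct10",150,130,130,110,6)
E
```

```text
[620.8 250.9 219.2] 0.7 (np.float64(133.27040446105033), np.float64(86.8731799781941), np.float64(82.47050740072645))
[658.3  91.9 220.9] 0.7 (np.float64(134.87784665289064), np.float64(87.27111954599295), np.float64(-80.94659802530794))
[625.10110975 250.30474035  90.        ]
[662.89088633  92.14925697  90.        ]
```

View pics/ct10.png

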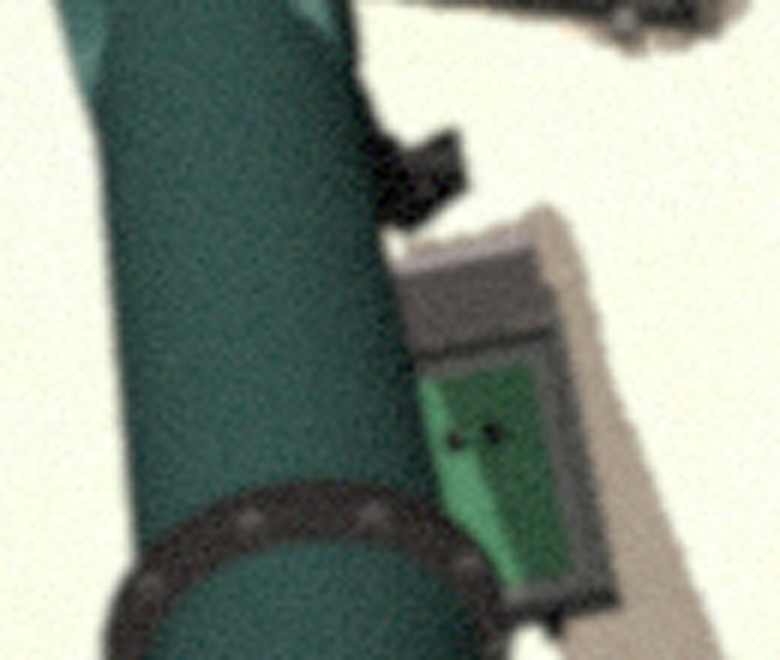

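```bash
python3 - <<'E'
from tri import *
w,s,t=load("wrist10"),load("scene10"),load("top10")
c=lambda x,y:(270+(x+.5)/4-.5,110+(y+.5)/4-.5)
for z in (220,223):
  for f,p in [(w,(127.9,264.3)),(s,c(492,292)),(w,(428.3,264.3)),(s,c(229,310))]:
    P=onplane(f,*p,z); print(z,P.round(1),flapang(P)[1].round(1))
# near (lower-face) edge in wrist
for p in [(45,340),(748,338)]:
  P=onplane(w,110+p[0]/2.35,130+p[1]/2.35,223); print("near",P.round(1),flapang(P,-4)[1].round(1))
for p in [(537,243),(541,250)]:
  P=onplane(t,150+p[0]/6,130+p[1]/6,223); print("top",P.round(1),flapang(P,4)[1].round(1))
# where images put the hinge axis: top far corner of tester known? box rear edge z=80
for p in [(552,330),(615,605)]: print(onplane(t,150+p[0]/6,130+p[1]/6,80).round(1))
for p in [(187,118),(607,118)]: print("rear",onplane(w,110+p[0]/2.35,130+p[1]/2.35,80).round(1))
E
```

```text
220 [621.4 250.3 220. ] 87.1
220 [622. 251. 220.] 87.4
220 [658.1  91.7 220. ] 87.2
220 [656.4  91.6 220. ] 86.4
223 [623.2 249.2 223. ] 87.8
223 [627.2 250.1 223. ] 89.5
223 [659.3  93.5 223. ] 87.9
223 [661.5  91.6 223. ] 88.6
near [617.1 248.  223. ] 88.5
near [653.9  91.5 223. ] 88.9
top [652.5  88.6 223. ] 84.7
top [649.4  86.8 223. ] 83.2
[650.4  91.5  80. ]
[516.8  58.2  80. ]
rear [636.1 254.5  80. ]
rear [673.4  92.8  80. ]
```

```bash
python3 -m handwheel '[[0.04,0.01,0,0,0,0],[0,0,0,0,0,0],[0,0,0,0,0,0],[0,0,0,0,0,0],[0,0,0,0,0,0],[0,0,0,0,0,0],[0,0,0,0,0,0],[0,0,0,0,0,0]]'; python3 m.py 11;  python3 - <<'E'
from h import *
w=load("wrist11"); crop(w,"cw11",110,130,340,150,2.35)
from rig import manip
s=manip.get_state(); print(s["eef_pos"],s["qvel"])
E
```

```text
clock: 16.85
eef_pos: [644.3, 172.5, 253.8]
eef_rot: [-0.55, 0.439, -0.442, 0.557]
wrist_force: [-3.3, 0.4, -1.1]
width: 0.177
[644.25551749 172.54135084 253.7694759 ] [-3.34812956  0.41353212 -1.05164382] [-0.17622985  0.72067315 -0.00823909] 0.17708087219037486 16.85
r 172.7809252869726 ang 90.65960398330672 lat 0.8163656769878029
[644.25864463 172.51113222 253.74858406] [ 0.000198   -0.00194688  0.00125009 -0.00023227 -0.00025171  0.00043586
  0.00092168]
```

View pics/cw11.png

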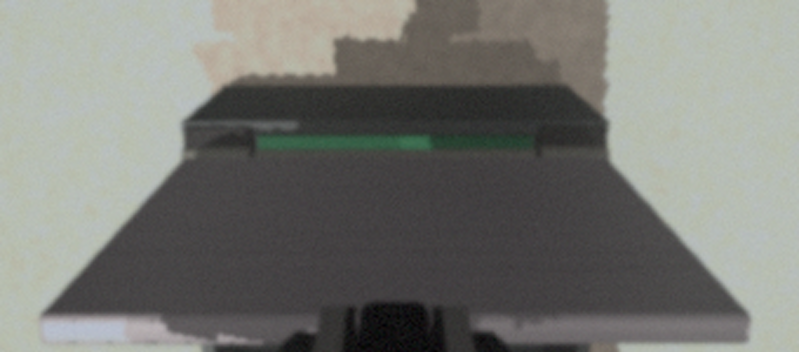

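View pics/scene11.png

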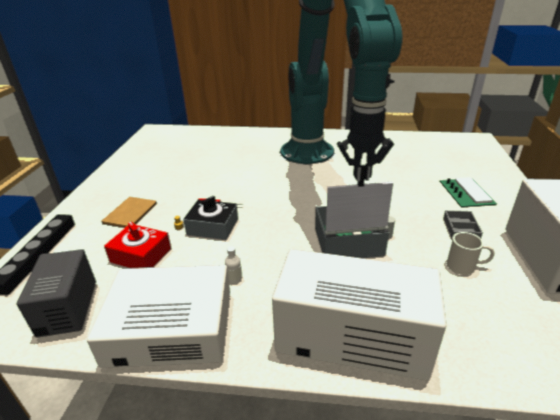

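The flap stands upright and still in the grip, and the bystanders look unmoved. I'm handing the job in.

```bash
python3 -c "
from rig import manip
print(manip.close_job()); print(manip.get_state()['eef_pos'])"
```

```text
the job is handed in; nothing more can be done
None
the job is handed in; nothing more can be done
```

I turned the selector knob from the third detent to the double line and let go. Then I pinched the flap's tab, swung it up in small steps, and handed the job in at about 17 s with the tab still gripped. No verdict was reported.

- **Selector:** the wrist picture taken after release shows the pointer on the double line.
- **Flap angle:** my last checks disagree by a few degrees, but both are within the 5° limit.
  - The gripper position at the end gave about 90.7°.
  - Picture measurements just before the final 2 mm nudge gave about 87–89.5° from the wrist and scene cameras.
  - The top view gave about 83–85°, which is outside the limit. I set it aside because the arm hid most of the flap there and that view placed the tester's rear edge several millimetres off.
- **Stillness and grip:** joint speeds were below 0.002 rad/s. The fingers were stopped on the tab (opening 0.177, about 15 mm) with the grip set to 25 N. I did not measure the contact force itself.
- **Bystanders:** none of them looked moved in the final scene picture.

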